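Tare the cup on the dial scale

ROBOT

A 6-joint arm with a two-finger parallel gripper is mounted at the origin on a cart in front of the work surface, level with it; the furniture and walls round the work are solid. World frame = base frame: x ahead of the robot, y to its left, z up, the work surface at z = 0. Lengths are in m, angles in rad, forces in N, time in s.
With the tool pointing down it reaches from about 0.35 to 0.775 m from the base axis. Payload 7.3 kg.
Tool frame: the origin (TCP) lies midway between the tips of the shut fingers; the grasp point (between the pads) lies 19 mm behind it; z points along the fingers, y is the line along which they close (so a half turn about z gives the same grasp; the last joint's range is limited). The gripper opens to 92 mm and grips with 3 to 60 N. Pads are 19 mm wide; open, the fingers measure 130 mm over their backs; the gripper's body (75 mm by 190 mm) begins 47 mm behind the grasp point.
Start: joints at [1.184, 0.342, 1.524, -0, 1.275, -0.146], TCP at [0.125, 0.51, 0.227] pointing down, gripper open.
Joint ranges: [-2.53, 2.53], [-0.77, 2.02], [0.04, 2.7], [-1, 4.14], [0.28, 2.66], [-3.11, 3.11]. Speed limits (rad/s): [2.57, 2.57, 3.14, 3.14, 3.14, 3.14].

INTERFACE

Orientations are given as [roll, pitch, yaw] about the fixed x, y, z axes, in that order (R = Rz(yaw) Ry(pitch) Rx(roll)).
In Python, from cell import monitor, vision, workorder gives the robot as it stands.
- The arm moves only by the tool move_arm, never from a script. Its argument "rows" is a list of rows, each a list of 5 numbers: the shift along the world's x, y, z in mm, then the turn about the world's z in rad, then the closure, from -1 (fully open) to 1 (shut). A call has 1 to 12 rows; each row shifts and turns the commanded pose from where the row before left it; what a row does not reach is not made up. A row lasts 1/10 s, in which the tool goes at most 50 mm and 8.59 degrees, less where a joint would pass 70% of its speed; a pose out of reach is approached as far as the arm can. A call is refused whole if a number of a shift passes 50 or a number of a turn 0.15, either way. A call with a gripper value outside its range is refused whole. The fingers move at their own pace and stop on an object; "newtons" is the grip in N (left out, the last holds). Time passes only in rows, so rows that do not move let the fingers close. It gives the time, the measured TCP pose, the force, the opening and the grip force at its end, in the units of the state.
- monitor.observe(): the state, without advancing time (a new reading comes with each control period).
- vision.read_camera(name): name is "scene" or "top" or "wrist"; returns the picture (400x640x3 uint8, red, green, blue); there is no depth.
- vision.get_calibration(name): a dict with "K" (3x3 intrinsics, pixels), "k1" (the pictures are not rectified: a ray, as slopes to the right and down, at radius r is drawn at 1 + k1 r^2 times it, then the intrinsics apply), "T" (4x4, takes a point from camera to world coordinates); the wrist camera has in their place "mount" (4x4, takes a point from camera to tool coordinates, whose origin is the TCP and whose axes are the flange's). Camera axes: x right, y up, looking along -z (the intrinsics and any distortion apply to the point x, -y, -z); pixel columns grow to the right and rows downward; lengths in m; the calibration is good to about 2 mm. A picture is of the moment at which its call begins: read the wrist's pose just before it. get_calibration takes no time and is no camera call.
- workorder.hand_in(): hands the job in; it is judged then, once.
The state is a dict: "time": time; "qpos": joint angles; "qvel": joint speeds; "joint_efforts": joint torques, N m; "tool_pos": TCP position; "tool_rot": TCP orientation; "contact_force": force on the tool from outside, world axes, zero at the start; "torque": the same for the moment, N m; "opening": finger opening in m; "grip_force": force on a finger pad.
Only numpy, scipy, OpenCV 4.12 (cv2) and the standard library are available. Lean on these libraries where they do the work, as an engineer would, in place of code of your own. Each camera call takes 0.05 s, during which the arm holds its last target. There are 200 camera calls.

TASK

Set the white cup upright and gently on the steel pan of the dial scale. Then tare the scale: turn the black knob on the dial until the red zero mark stands right at the tip of the blue pointer, and leave everything at rest. Do not disturb the other vessels.

Things in the scene. Friction and masses are not known exactly. Their poses are not given: they have to be found in the camera images.
- cup: white open cup to be tared, 52 mm wide at the rim, 49 mm tall, slightly tapered towards its foot, 0.105 to 0.21 kg; loose, standing upright; origin at the centre of its underside, z up
- scale: white mechanical dial scale, 348 x 166 mm, fixed to the table; origin on the table under its middle; its x axis points from the dial (near end) to the pan (far end), z up
- pan_center (a point): centre of the top face of the round flat steel pan, 140 mm across, about 85 mm above the table; the pan rides on a spring and sinks straight down 12 mm per kg
- knob_grip (a point): point on the axis of the black round ribbed knob (43 mm across, 34 mm tall, in the middle of the dial), 12 mm below its top and 22 mm above the clear dial cover, where to grip it; its z axis is the knob's axis pointing up out of the dial, which leans 0.21 rad from vertical towards the near end of the scale (away from the pan). Knob, clear cover, rim (136 mm across) and dial card turn together
- zero_mark (a point): inner tip of the red wedge (9 mm wide at the rim) that marks zero on the pale dial card, which has 40 black graduations of 25 g, 9 degrees apart; the tip lies 50 mm from the dial's axis; it turns with the knob
- pointer_tip (a point): tip of the blue pointer under the clear cover, 50 mm from the dial's axis (the part from the knob outwards shows); it turns clockwise (seen from above) one full turn per kg on the pan and does not move with the knob
- tare_dial (a joint): turn of the knob and dial card, rad, grows clockwise seen from above; at 0 the zero mark stands at the pan side of the dial. Range -3.1 to 3.1; friction 0.04 N m keeps it where it is left
- pointer (a joint): turn of the pointer, rad, grows clockwise seen from above; 0 with the pan empty, when it points to the pan side of the dial. The pointer reads zero when this equals tare_dial
- pan (a joint): how far the pan has sunk, m; 0 empty, 0.012 at the scale's capacity of 1 kg, stop at 0.016
- beaker: bystander: clear beaker, 44 x 44 x 58 mm, origin at the centre of its underside
- ointment_jar: bystander: white-capped ointment jar, 55 x 55 x 40 mm, origin at the centre of its underside
- brown_vial: bystander: brown vial with a white cap, 43 x 43 x 78 mm, origin at the centre of its underside
Mind the look-alikes: they are no part of the job. What is shaped like the cup but pink or purple is not meant.

How it is judged:
On the way, in this order (a step that is already met when the one before it is completed fails the run):
1. the cup stands on the pan (horizontal distance between cup and pan_center below 0.045 m and z of cup in the frame of pan_center between -0.005 and 0.005 m and value of joint pan above 0.0008 m and angle between cup's own z axis and vertical below 0.12 rad and contact force between the fingers and cup below 0.1 N), for 0.2 s.
2. the zero mark stands at the pointer's tip (distance between pointer_tip and zero_mark below 0.0045 m), for 0.1 s.
At the end, for the whole second after the job is handed in: The cup stands upright (within 0.12 rad) and at rest on the pan, its centre within 45 mm of the pan's, and the zero mark is within 4.5 mm (about half a graduation) of the pointer's tip (horizontal distance between cup and pan_center below 0.045 m and z of cup in the frame of pan_center between -0.005 and 0.005 m and angle between cup's own z axis and vertical below 0.12 rad and linear speed of cup below 0.02 m/s and distance between pointer_tip and zero_mark below 0.0045 m); the robot touches nothing.
It fails at once if the pan is pushed down past the scale's capacity (value of joint pan above 0.0135 m).
It fails at once if a bystander vessel is moved by more than 30 mm (distance of any of beaker, ointment_jar, brown_vial from where it was at the start of the episode above 0.03 m).
It also fails if it takes over 61 s, if anything falls off the work surface, if the arm or the gripper's body presses on something with over 40 N, if the wrist force passes 120 N, or if a joint passes its speed limit or range.

## Working session

There is one attempt and no reset: what is moved stays moved. The work goes in short steps, Python scripts to look and compute and a tool call to move; the robot and the scene stay as the last step left them, time stands still between calls to the robot, and variables do not carry over. Pictures are saved under pics/ and viewed, at most 10 in all, crops included, and the job is handed in when it is done.

Besides the shell and the picture viewer there is one more tool, called as name(argument=value, ...) on one line, values as JSON. move_arm: Moves the arm, as the interface text tells. Its arguments: {"type":"object","properties":{"rows":{"type":"array","items":{"type":"array","items":{"type":"number"}}},"newtons":{"type":"number"}},"required":["rows"]}

```bash
mkdir -p pics; ls; cat > h.py <<'E'
import numpy as np, cv2
from cell import monitor, vision, workorder
from scipy.spatial.transform import Rotation as R
def camT(name):
    c=vision.get_calibration(name)
    if name!='wrist': return c,np.array(c['T'])
    s=monitor.observe(); T=np.eye(4); T[:3,:3]=R.from_euler('xyz',s['tool_rot']).as_matrix(); T[:3,3]=s['tool_pos']
    return c,T@np.array(c['mount'])
def ray(px,c,T):
    K=np.array(c['K']);p=np.array([(px[0]-K[0,2])/K[0,0],(px[1]-K[1,2])/K[1,1]]);q=p.copy()
    for _ in range(20): q=p/(1+c['k1']*(q@q))
    d=T[:3,:3]@np.array([q[0],-q[1],-1]); return T[:3,3],d
def onz(px,z,c,T):
    o,d=ray(px,c,T); return o+d*(z-o[2])/d[2]
def proj(P,c,T):
    p=np.linalg.inv(T)@np.append(P,1); q=np.array([p[0],-p[1]])/-p[2]; q=q*(1+c['k1']*(q@q)); K=np.array(c['K']); return K[0,0]*q[0]+K[0,2],K[1,1]*q[1]+K[1,2]
def shot(name,f):
    c,T=camT(name); im=vision.read_camera(name); cv2.imwrite('pics/'+f,im[:,:,::-1]); return im,c,T
E
python3 - <<'E'
from h import *
for n in ['scene','top']:
    im,c,T=shot(n,n+'0.png'); print(n,c['K'],c['k1'],T.round(3).tolist())
print(monitor.observe())
E
```

```text
pics
scene [[422.59368294   0.         319.05667709]
 [  0.         422.59368294 198.34409749]
 [  0.           0.           1.        ]] 0.008708663165538722 [[0.562, 0.598, -0.572, 0.082], [-0.827, 0.418, -0.376, -0.267], [0.014, 0.684, 0.73, 0.754], [0.0, 0.0, 0.0, 1.0]]
top [[492.6657333    0.         319.6618978 ]
 [  0.         492.6657333  199.44739871]
 [  0.           0.           1.        ]] -0.022388763785531444 [[0.011, 0.995, -0.099, 0.463], [-1.0, 0.011, -0.001, 0.104], [-0.0, 0.099, 0.995, 1.347], [0.0, 0.0, 0.0, 1.0]]
{'time': 0.1, 'qpos': array([ 1.18400389e+00,  3.42638358e-01,  1.52492343e+00, -2.20290063e-05,
        1.27539819e+00, -1.45983631e-01]), 'qvel': array([-0.00065056, -0.00081926, -0.00057055, -0.00012771,  0.00031925,
        0.00070523]), 'joint_efforts': array([ 2.10968596e-03, -4.31990504e+01, -2.44698966e+01,  7.19085149e-02,
        5.25523850e-02, -2.07569190e-05]), 'tool_pos': array([0.12504382, 0.50951558, 0.22612141]), 'tool_rot': array([-3.14023681e+00, -1.78056719e-04,  2.90079015e+00]), 'contact_force': array([-0.79641176, -0.2714649 ,  0.50750725]), 'torque': array([-0.03321045,  0.02274119, -0.02528034]), 'grip_force': 0.0, 'opening': 0.09185957695972055}
```

View pics/top0.png

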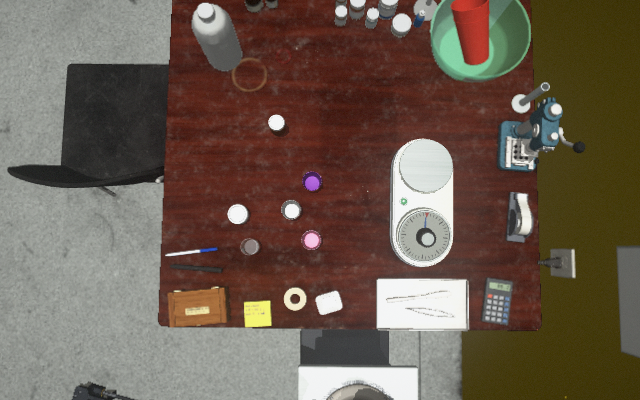

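View pics/scene0.png

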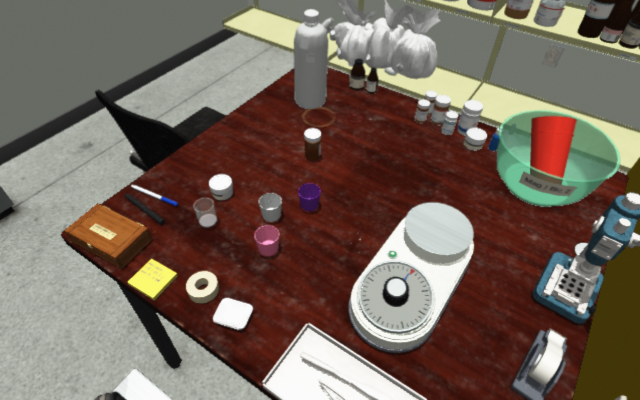

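Candidates in the top view:
- white/grey open cup (291,210)
- pink cup (311,240)
- purple cup (312,182)
- clear beaker (250,247)
- ointment jar with white cap (238,214)
- brown vial with white cap (277,123)

The description fits the one at (291,210), which is (270,207) in the scene view. The scale's pan is at about (426,165) and its knob at (428,239). I'll check with a close crop and measure.

```bash
python3 - <<'E'
from h import *
ims={n:cv2.imread(f'pics/{n}0.png') for n in('top','scene')}
a=cv2.resize(ims['top'][185:265,225:335],(550,400),interpolation=cv2.INTER_CUBIC)
b=cv2.resize(ims['scene'][170:260,190:330],(700,450),interpolation=cv2.INTER_CUBIC)
b=cv2.resize(b,(622,400))
s=cv2.resize(ims['top'][130:270,380:465],(364,600),interpolation=cv2.INTER_CUBIC)
cv2.imwrite('pics/crop1.png',cv2.resize(np.hstack([a,b]),(800,273)))
cv2.imwrite('pics/crop2.png',s)
ct,Tt=camT('top')
for nm,px,z in [('cup rim',(291,210),.049),('pink',(311,240),.049),('purple',(312,182),.049),('beaker',(250,247),.058),('jar',(238,214),.04),('vial',(277,123),.078),('pan',(426,165.5),.085),('knob',(428,239.5),.10),('disc',(424,236),.07)]:
    print(nm,onz(px,z,ct,Tt).round(4))
E
```

```text
cup rim [0.5632 0.1811 0.049 ]
pink [0.4848 0.1273 0.049 ]
purple [0.6384 0.1266 0.049 ]
beaker [0.4647 0.2858 0.058 ]
jar [0.5517 0.3225 0.04  ]
vial [0.79   0.2201 0.078 ]
pan [ 0.68   -0.1691  0.085 ]
knob [ 0.4884 -0.169   0.1   ]
disc [ 0.4979 -0.1653  0.07  ]
```

View pics/crop1.png

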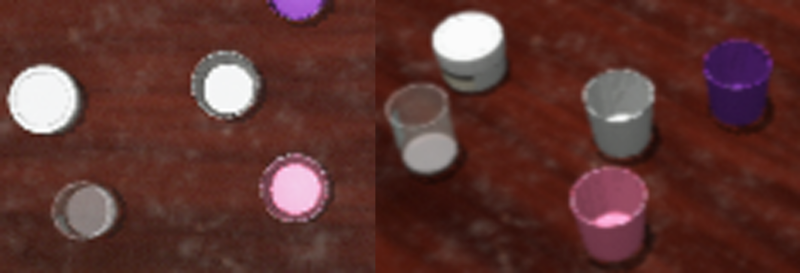

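View pics/crop2.png

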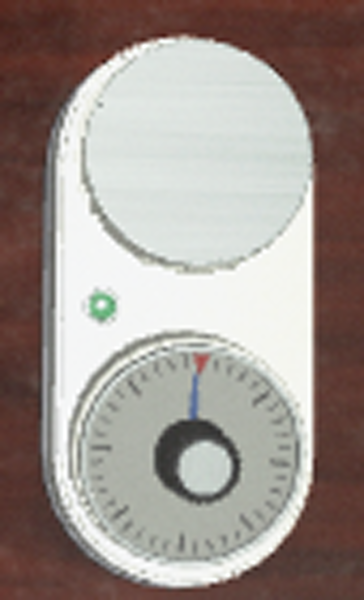

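Crop 1 confirms the opaque white-grey open cup at top (291,210). The pink and purple ones are the look-alikes, and the beaker is the clear one. Crop 2 shows the pan centre at top (426,166), the knob's top at (428.6,239), and the red mark and pointer both on the pan side. Moving above the cup.

move_arm(rows=[[44,-33,0,0.03,-1],[44,-33,0,0.03,-1],[44,-33,0,0.03,-1],[44,-33,0,0.03,-1],[44,-33,0,0.03,-1],[44,-33,0,0.03,-1],[44,-33,0,0.03,-1],[44,-33,0,0.03,-1],[44,-33,0,0,-1],[42,-31,-40,0,-1],[0,0,0,0,-1],[0,0,0,0,-1]], newtons=12)

```text
time: 1.3
tool_pos: [0.5168, 0.2156, 0.1951]
tool_rot: [-3.141, -0.003, 3.139]
contact_force: [-1.2, 0.3, 0.7]
opening: 0.0919
grip_force: 0.0
```

```bash
python3 - <<'E'
from h import *
im,c,T=shot('wrist','w1.png'); s=monitor.observe(); print(s['tool_pos'],s['tool_rot'],s['time'],c['mount'])
print('proj cup',proj([.563,.181,.049],c,T))
# knob top height by triangulation (top/scene)
def tri(a,b):
    (o1,d1),(o2,d2)=[ray(p,*camT(n)) for n,p in(('top',a),('scene',b))]
    t=np.linalg.lstsq(np.c_[d1,-d2],o2-o1,rcond=None)[0]; p,q=o1+t[0]*d1,o2+t[1]*d2; return ((p+q)/2).round(4),np.linalg.norm(p-q).round(4)
print('knobtop',tri((428.6,239.1),(397,286)),'pan',tri((426.2,165.9),(438.5,229.5)),'cup',tri((291,210),(270.5,202)))
E
```

```text
[0.51661916 0.21648049 0.19609942] [ 3.14140434e+00 -1.31391717e-03  3.14040286e+00] 1.35 [[-9.32200192e-04  9.70052918e-01  2.42891884e-01  6.66875525e-02]
 [ 9.99999077e-01  6.64240680e-04  1.18509815e-03 -3.64238852e-04]
 [ 9.88269247e-04  2.42892765e-01 -9.70052642e-01 -1.58079233e-01]
 [ 0.00000000e+00  0.00000000e+00  0.00000000e+00  1.00000000e+00]]
proj cup (np.float64(283.819129641688), np.float64(236.4590135932566))
knobtop (array([ 0.4887, -0.1668,  0.1139]), np.float64(0.0015)) pan (array([ 0.6798, -0.1705,  0.0787]), np.float64(0.0012)) cup (array([0.5634, 0.1812, 0.047 ]), np.float64(0.0001))
```

View pics/w1.png

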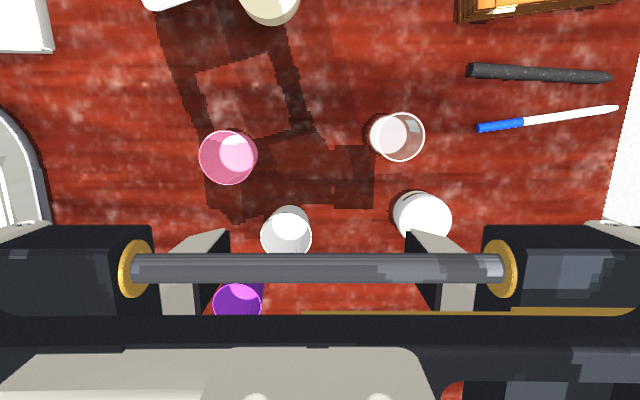

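The wrist view shows the white cup's rim at about (286,232), against a predicted (284,236), so the estimate holds. Going down on it.

move_arm(rows=[[24,-18,0,0,-1],[23,-17,0,0,-1],[0,0,-40,0,-1],[0,0,-40,0,-1],[0,0,-40,0,-1],[0,0,-40,0,-1],[0,0,-22,0,-1],[0,0,0,0,-1],[0,0,0,0,-1]])

```text
time: 2.25
tool_pos: [0.5644, 0.1825, 0.0157]
tool_rot: [3.141, 0.002, -3.141]
contact_force: [-0.5, -0.7, 0.8]
opening: 0.0919
grip_force: 0.0
```

move_arm(rows=[[0,0,-2,0,0.2],[0,0,0,0,0.5],[0,0,0,0,1],[0,0,0,0,1],[0,0,0,0,1],[0,0,0,0,1],[0,0,0,0,1],[0,0,0,0,1]], newtons=12)

```text
time: 3.05
tool_pos: [0.5643, 0.1814, 0.0125]
tool_rot: [3.141, 0.0, 3.141]
contact_force: [-0.3, 0.7, 1.3]
opening: 0.0505
grip_force: 12.0
```

move_arm(rows=[[0,0,15,0,1],[0,0,40,0,1],[0,0,45,0,1],[0,0,45,0,1],[5,-15,15,0,1],[12,-35,0,0,1],[14,-42,0,0,1],[14,-42,0,0,1],[14,-42,0,0,1],[14,-42,0,0,1],[14,-42,0,0,1],[12,-38,0,0,1]])

```text
time: 4.25
tool_pos: [0.663, -0.1189, 0.1713]
tool_rot: [3.141, -0.002, 3.14]
contact_force: [-0.1, 0.3, -1.7]
opening: 0.0504
grip_force: 12.0
```

move_arm(rows=[[12,-36,0,0,1],[5,-17,0,0,1],[0,0,0,0,1],[0,0,0,0,1],[0,0,0,0,1]])

```text
time: 4.75
tool_pos: [0.6798, -0.1684, 0.172]
tool_rot: [3.141, -0.001, -3.141]
contact_force: [0.4, 0.3, -2.0]
opening: 0.0503
grip_force: 12.0
```

```bash
python3 - <<'E'
from h import *
s=monitor.observe(); print(s['tool_pos'],s['contact_force'],s['opening'])
im,c,T=shot('scene','s2.png'); im,c,T=shot('top','t2.png');
a=cv2.imread('pics/s2.png')[120:360,320:500]; b=cv2.imread('pics/t2.png')[110:290,370:480]
cv2.imwrite('pics/v2.png',np.hstack([cv2.resize(a,(420,560)),cv2.resize(b,(342,560))]))
E
```

```text
[ 0.67976071 -0.16835882  0.17195352] [ 0.35969406  0.29768962 -1.98312358] 0.05027956882192438
```

View pics/v2.png

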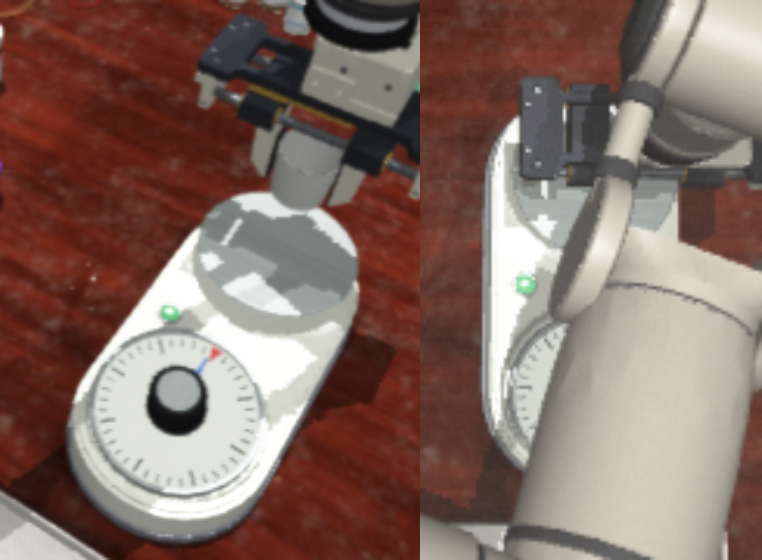

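Cup held upright above the pan. Lowering to just above the pan.

move_arm(rows=[[0,0,-25,0,1],[0,0,-25,0,1],[0,0,-15,0,1],[0,0,-4,0,1],[0,0,0,0,1],[0,0,0,0,1],[0,0,0,0,1]])

```text
time: 5.55
tool_pos: [0.6808, -0.1698, 0.1048]
tool_rot: [-3.141, 0.002, 3.141]
contact_force: [0.3, -0.6, -1.4]
opening: 0.0502
grip_force: 12.0
```

move_arm(rows=[[0,0,-1,0,1],[0,0,-1,0,1],[0,0,-1,0,1],[0,0,0,0,1],[0,0,0,0,1]])

```text
time: 6.05
tool_pos: [0.6801, -0.1697, 0.1002]
tool_rot: [3.141, -0.0, 3.141]
contact_force: [0.4, -0.4, -2.8]
opening: 0.0506
grip_force: 12.0
```

move_arm(rows=[[0,0,-1,0,1],[0,0,-1,0,1],[0,0,-1,0,1],[0,0,0,0,1],[0,0,0,0,1]])

```text
time: 6.55
tool_pos: [0.6801, -0.1697, 0.0973]
tool_rot: [3.141, 0.0, 3.141]
contact_force: [0.5, 0.3, -2.0]
opening: 0.05
grip_force: 12.0
```

move_arm(rows=[[0,0,-1,0,1],[0,0,-1,0,1],[0,0,0,0,1],[0,0,0,0,1]])

```text
time: 6.95
tool_pos: [0.6802, -0.1697, 0.0955]
tool_rot: [3.142, 0.0, 3.141]
contact_force: [-0.3, 0.1, -0.3]
opening: 0.0505
grip_force: 12.0
```

```bash
python3 - <<'E'
from h import *
im,c,T=shot('scene','s3.png')
print(monitor.observe()['contact_force'])
a=cv2.imread('pics/s3.png')[180:350,340:490]
cv2.imwrite('pics/v3.png',cv2.resize(a,(529,600),interpolation=cv2.INTER_CUBIC))
E
```

```text
[-0.58910876  0.75355004 -0.26500322]
```

View pics/v3.png

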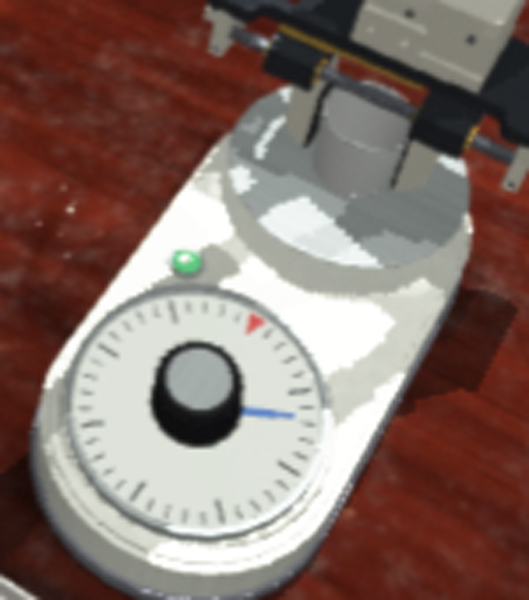

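The pointer has turned clockwise to about (292,414) in the crop, roughly 65°, so the pan carries the cup. Releasing slowly and backing off straight up.

move_arm(rows=[[0,0,0,0,0.3],[0,0,0,0,0],[0,0,0,0,-0.5],[0,0,0,0,-1],[0,0,0,0,-1],[0,0,0,0,-1],[0,0,0,0,-1],[0,0,0,0,-1]])

```text
time: 7.8
tool_pos: [0.6801, -0.1697, 0.0953]
tool_rot: [3.142, 0.0, 3.141]
contact_force: [-0.6, -0.4, -0.6]
opening: 0.0907
grip_force: 0.0
```

move_arm(rows=[[0,0,10,0,-1],[0,0,25,0,-1],[0,0,40,0,-1],[0,0,40,0,-1],[-30,0,0,0,-1],[-40,0,0,0,-1],[-40,0,0,0,-1],[0,0,0,0,-1],[0,0,0,0,-1]])

```text
time: 8.7
tool_pos: [0.5702, -0.1699, 0.2118]
tool_rot: [-3.141, 0.002, 3.14]
contact_force: [0.1, 0.0, 0.7]
opening: 0.0918
grip_force: 0.0
```

```bash
cat >> h.py <<'E'
def marks(im,roi):
    x0,y0,x1,y1=roi; h=cv2.cvtColor(im[y0:y1,x0:x1],cv2.COLOR_RGB2HSV).astype(int)
    r=((h[...,0]<8)|(h[...,0]>172))&(h[...,1]>130)&(h[...,2]>130)
    b=(h[...,0]>100)&(h[...,0]<125)&(h[...,1]>80)&(h[...,2]>90)
    return [np.argwhere(m)[:,::-1]+[x0,y0] for m in(r,b)]
E
python3 - <<'E'
from h import *
s=monitor.observe();print(s['tool_pos'],s['tool_rot'])
im,c,T=shot('scene','s4.png')
r,b=marks(im,(355,255,438,335)); print('red',r.mean(0),len(r),'blue',b.tolist())
shot('wrist','w4.png')
cv2.imwrite('pics/v4.png',np.hstack([cv2.resize(cv2.imread('pics/s4.png')[180:350,340:490],(400,453),interpolation=cv2.INTER_CUBIC),cv2.resize(cv2.imread('pics/w4.png'),(400,453))]))
E
```

```text
[ 0.57022229 -0.16994915  0.21183781] [-3.14088041e+00  2.17926073e-03  3.14014900e+00]
red [411.66666667 270.83333333] 6 blue [[408, 298], [409, 298], [410, 298], [407, 299], [408, 299], [409, 299], [410, 299], [411, 299], [412, 299], [413, 299], [414, 299], [412, 300], [413, 300], [414, 300], [415, 300], [416, 300], [415, 301], [416, 301], [417, 301], [418, 301], [419, 301], [420, 301], [421, 302]]
```

View pics/v4.png

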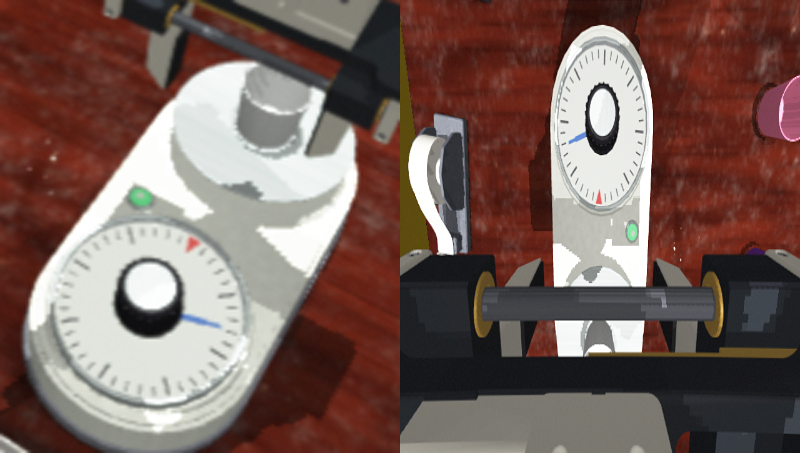

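The cup stands alone, upright, near the middle of the pan. The pointer is now about 75–80° past the red mark; computing the angle from the scene and wrist views.

```bash
cat >> h.py <<'E'
top=np.array([.4887,-.168,.1139]); ax=np.array([-np.sin(.21),0,np.cos(.21)]); u=np.array([np.cos(.21),0,np.sin(.21)]); v=np.array([0,-1,0])
C=top-.037*ax
def dial(px,c,T):
    o,d=ray(px,c,T); p=o+d*((C-o)@ax)/(d@ax)-C; return np.array([p@u,p@v])*1e3
def report(im,c,T,roi):
    r,b=marks(im,roi); out=[]
    for m in(r,b):
        q=np.array([dial(p,c,T) for p in m]); rad=np.hypot(*q.T); ang=np.arctan2(q[:,1],q[:,0]); ok=(rad<72)&(rad>18); q=q[ok]
        mq=q.mean(0); out.append(np.arctan2(mq[1],mq[0])); print(len(q),'rad',rad[ok].min().round(1),rad[ok].max().round(1),'ang',out[-1].round(3))
    print('need',(out[1]-out[0]).round(3))
E
python3 - <<'E'
from h import *
s=cv2.imread('pics/s4.png')[:,:,::-1]; report(s,*camT('scene'),(355,255,438,335))
w=cv2.imread('pics/w4.png')[:,:,::-1]; report(w,*camT('wrist'),(440,20,525,195))
c,T=camT('scene'); print(proj(top,c,T)); c,T=camT('wrist'); print(proj(top,c,T),proj(C,c,T))
E
```

```text
6 rad 51.0 55.5 ang 0.037
23 rad 19.6 44.0 ang 1.387
need 1.35h.py:32: RuntimeWarning: Mean of empty slice.
  mq=q.mean(0); out.append(np.arctan2(mq[1],mq[0])); print(len(q),'rad',rad[ok].min().round(1),rad[ok].max().round(1),'ang',out[-1].round(3))
  ret = um.true_divide(
Traceback (most recent call last):
  File "h.py", line 32, in report
    mq=q.mean(0); out.append(np.arctan2(mq[1],mq[0])); print(len(q),'rad',rad[ok].min().round(1),rad[ok].max().round(1),'ang',out[-1].round(3))
                                                                          ~~~~~~~~~~~^^
ValueError: zero-size array to reduction operation minimum which has no identity
```

```bash
python3 - <<'E'
from h import *
w=cv2.imread('pics/w4.png')[:,:,::-1]; c,T=camT('wrist'); report(w,c,T,(240,20,395,190))
print(proj(top,c,T),proj(C,c,T))
g=cv2.cvtColor(w[20:195,230:400],cv2.COLOR_RGB2GRAY)
m=(g<75).astype(np.uint8); n,l,st,ce=cv2.connectedComponentsWithStats(m)
for i in range(1,n):
    if st[i,4]>150: print(st[i],ce[i]+[230,20])
E
```

```text
54 rad 51.4 60.5 ang 0.038
113 rad 21.0 46.3 ang 1.271
need 1.233
(np.float64(320.6513638260446), np.float64(98.29115494347859)) (np.float64(320.27481027623696), np.float64(110.20665621789009))
[   0    0  170  175 4909] [282.18109595  65.97025871]
[  66   53   55   64 1315] [322.64714829 111.04410646]
```

move_arm(rows=[[-40,3,0,0.12,-0.6],[-39,0,0,0.12,-0.6],[0,0,-40,0.12,-0.6],[0,0,-40,0,-0.6],[0,0,-25,0,-0.6],[0,0,-14,0,-0.6],[0,0,0,0,-0.6],[0,0,0,0,-0.6],[0,0,0,0,-0.6]])

```text
time: 9.7
tool_pos: [0.4924, -0.1672, 0.0924]
tool_rot: [-3.14, 0.002, -2.782]
contact_force: [0.6, -0.2, -0.1]
opening: 0.073
grip_force: 0.0
```

move_arm(rows=[[-1,0,-1,0,0],[0,0,0,0,0.5],[0,0,0,0,1],[0,0,0,0,1],[0,0,0,0,1],[0,0,0,0,1]], newtons=10)

```text
time: 10.3
tool_pos: [0.4899, -0.1662, 0.0905]
tool_rot: [3.141, -0.0, -2.783]
contact_force: [-1.0, 3.7, 2.7]
opening: 0.0429
grip_force: 10.0
```

move_arm(rows=[[0,0,0,-0.1,1],[0,0,0,-0.1,1],[0,0,0,-0.1,1],[0,0,0,-0.1,1],[0,0,0,-0.1,1],[0,0,0,-0.1,1],[0,0,0,-0.1,1],[0,0,0,0,1],[0,0,0,0,1],[0,0,0,0,1]])

```text
time: 11.3
tool_pos: [0.4898, -0.1643, 0.0906]
tool_rot: [3.138, -0.002, 2.801]
contact_force: [-1.1, 11.2, 8.1]
opening: 0.043
grip_force: 10.3
```

```bash
python3 - <<'E'
from h import *
s=monitor.observe(); print(s['tool_rot'],s['torque'],s['contact_force'])
im,c,T=shot('scene','s5.png'); report(im,c,T,(350,240,440,340))
E
```

```text
[ 3.13819780e+00 -2.01352160e-03  2.80064644e+00] [2.19474619 0.0510479  0.00926482] [-1.12530358 11.1545663   8.08055412]Traceback (most recent call last):
  File "<stdin>", line 3, in <module>
  File "h.py", line 31, in report
    q=np.array([dial(p,c,T) for p in m]); rad=np.hypot(*q.T); ang=np.arctan2(q[:,1],q[:,0]); ok=(rad<72)&(rad>18); q=q[ok]
                                              ~~~~~~~~^^^^^^
TypeError: hypot() takes from 2 to 3 positional arguments but 0 were given
```

move_arm(rows=[[0,0,0,0,0],[0,0,0,0,-0.6],[0,0,0,0,-0.6],[0,0,0,0,-0.6],[0,0,40,0,-0.6],[0,0,40,0.12,-0.6],[40,3,39,0.12,-0.6],[40,0,0,0.11,-0.6],[0,0,0,0,-0.6],[0,0,0,0,-0.6]])

```text
time: 12.35
tool_pos: [0.5658, -0.164, 0.2043]
tool_rot: [3.141, -0.001, -3.133]
contact_force: [0.1, -0.2, -0.0]
opening: 0.0735
grip_force: 0.0
```

```bash
python3 - <<'E'
from h import *
s=monitor.observe(); print(s['tool_pos'],s['tool_rot'],s['contact_force'])
im,c,T=shot('wrist','w5.png'); report(im,c,T,(240,20,395,190))
im,c,T=shot('scene','s5.png'); 
try: report(im,c,T,(350,250,440,340))
except Exception as e: print(e)
cv2.imwrite('pics/v5.png',np.hstack([cv2.resize(cv2.imread('pics/s5.png')[180:350,340:490],(370,420),interpolation=cv2.INTER_CUBIC),cv2.resize(cv2.imread('pics/w5.png')[:200,220:420],(420,420),interpolation=cv2.INTER_CUBIC)]))
E
```

```text
[ 0.56583792 -0.16401743  0.20432748] [ 3.14122128e+00 -1.38506714e-03 -3.13266054e+00] [ 0.1058318  -0.20821872 -0.04142817]
56 rad 48.6 72.0 ang 0.712
119 rad 20.5 46.3 ang 1.294
need 0.581
4 rad 51.7 55.1 ang 0.727
23 rad 20.6 44.0 ang 1.386
need 0.659
```

View pics/v5.png

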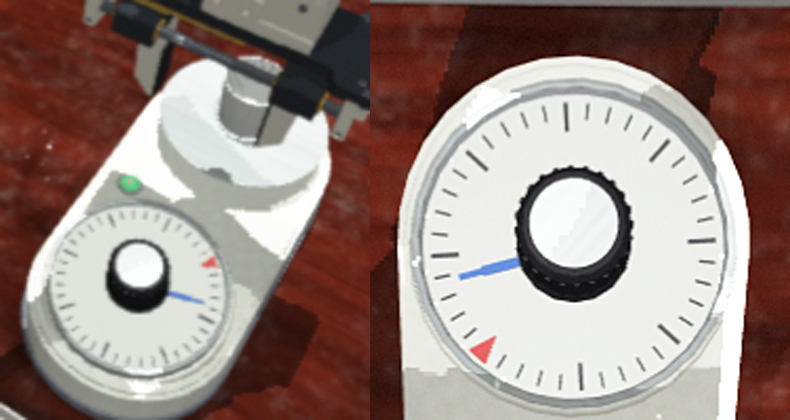

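```bash
python3 - <<'E'
from h import *
c,T=camT('wrist'); f=lambda x,y: dial(((x-370)/2.1+220-.26,y/2.1-.26),c,T)
P=[f(*p) for p in[(567,116),(581,376),(444,255),(703,241),(483,350),(460,276),(520,262)]]
cen=sum(P[:4])/4; print('cen',cen); 
for p in P: d=p-cen; print(np.hypot(*d).round(1),np.arctan2(d[1],d[0]).round(3))
print('world centre',C+cen[0]/1e3*u+cen[1]/1e3*v)
E
```

```text
cen [-0.84317671 -2.60207458]
53.1 3.083
52.7 -0.064
53.4 1.507
53.2 -1.628
56.3 0.723
48.2 1.321
22.9 1.305
world centre [ 0.49558836 -0.16539793  0.07753709]
```

Dial centre is at y ≈ -0.165, and the red mark has 0.60 rad left to go to the pointer. Regripping.

move_arm(rows=[[-40,-1,0,0.1,-0.6],[-35,0,0,0.1,-0.6],[0,0,-40,0.1,-0.6],[0,0,-40,0,-0.6],[0,0,-25,0,-0.6],[0,0,-8,0,-0.6],[0,0,0,0,-0.6],[0,0,0,0,0.2],[0,0,0,0,0.5],[0,0,0,0,1],[0,0,0,0,1],[0,0,0,0,1]])

```text
time: 13.65
tool_pos: [0.4913, -0.1654, 0.0928]
tool_rot: [-3.14, 0.001, -2.832]
contact_force: [0.6, -1.6, 3.1]
opening: 0.0424
grip_force: 10.0
```

move_arm(rows=[[0,0,0,-0.1,1],[0,0,0,-0.1,1],[0,0,0,-0.1,1],[0,0,0,-0.1,1],[0,0,0,-0.1,1],[0,0,0,-0.1,1],[0,0,0,0,1],[0,0,0,0,1],[0,0,0,0,1]])

```text
time: 14.55
tool_pos: [0.4911, -0.1647, 0.0925]
tool_rot: [3.141, 0.001, 2.853]
contact_force: [0.0, 3.3, 4.9]
opening: 0.0422
grip_force: 10.2
```

move_arm(rows=[[0,0,0,0,0],[0,0,0,0,-0.6],[0,0,0,0,-0.6],[0,0,0,0,-0.6],[0,0,40,0,-0.6],[0,0,40,0.1,-0.6],[40,0,34,0.1,-0.6],[38,0,0,0.1,-0.6],[0,0,0,0,-0.6],[0,0,0,0,-0.6]])

```text
time: 15.55
tool_pos: [0.5667, -0.1648, 0.2036]
tool_rot: [3.141, -0.002, -3.132]
contact_force: [0.0, -0.1, -0.5]
opening: 0.0738
grip_force: 0.0
```

```bash
python3 - <<'E'
from h import *
s=monitor.observe(); print(s['tool_pos'],s['tool_rot'],s['contact_force'])
import h
h.C=np.array([.4956,-.1654,.0775])
im,c,T=shot('wrist','w6.png'); report(im,c,T,(240,20,395,190))
shot('scene','s6.png')
cv2.imwrite('pics/v6.png',np.hstack([cv2.resize(cv2.imread('pics/s6.png')[180:350,340:490],(370,420),interpolation=cv2.INTER_CUBIC),cv2.resize(cv2.imread('pics/w6.png')[:200,220:420],(420,420),interpolation=cv2.INTER_CUBIC)]))
E
```

```text
[ 0.56670775 -0.16477219  0.20363611] [ 3.14098553e+00 -1.80257998e-03 -3.13246764e+00] [ 0.01658176 -0.05595996 -0.54103138]
61 rad 49.7 60.2 ang 1.239
118 rad 23.5 49.0 ang 1.29
need 0.051
```

View pics/v6.png

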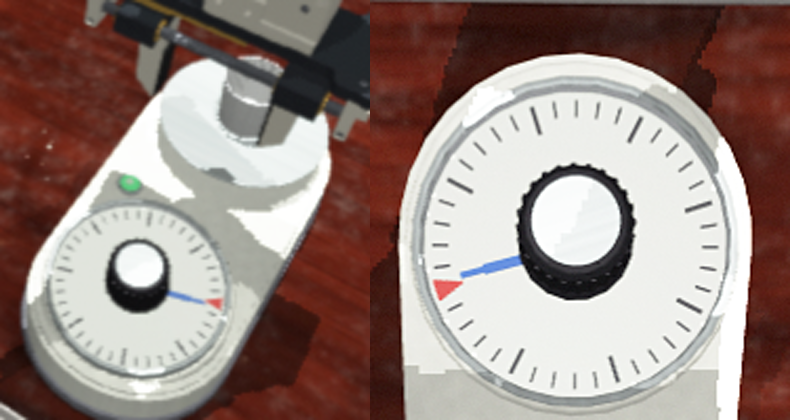

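The red mark is now 0.05 rad (2.5 mm) short of the pointer tip; this is already inside tolerance, but I'll add one small corrective turn for margin.

move_arm(rows=[[-40,0,0,0.02,-0.6],[-36,0,0,0,-0.6],[0,0,-40,0,-0.6],[0,0,-40,0,-0.6],[0,0,-25,0,-0.6],[0,0,-7,0,-0.6],[0,0,0,0,-0.6],[0,0,0,0,0.2],[0,0,0,0,0.5],[0,0,0,0,1],[0,0,0,0,1],[0,0,0,0,1]])

```text
time: 16.85
tool_pos: [0.4912, -0.1651, 0.0931]
tool_rot: [-3.141, 0.001, -3.112]
contact_force: [-0.1, -0.5, 2.2]
opening: 0.0425
grip_force: 10.0
```

move_arm(rows=[[0,0,0,-0.03,1],[0,0,0,-0.03,1],[0,0,0,0,1],[0,0,0,0,1],[0,0,0,0,0],[0,0,0,0,-0.6],[0,0,0,0,-0.6],[0,0,0,0,-0.6],[0,0,40,0,-0.6],[0,0,40,0.02,-0.6],[40,0,33,0.02,-0.6],[37,0,0,0,-0.6]])

```text
time: 18.05
tool_pos: [0.5693, -0.166, 0.2102]
tool_rot: [-3.138, 0.009, -3.133]
contact_force: [0.6, -0.5, 0.8]
opening: 0.0735
grip_force: 0.0
```

move_arm(rows=[[0,0,0,0,-0.6],[0,0,0,0,-0.6],[0,0,0,0,-0.6]])

```text
time: 18.35
tool_pos: [0.5654, -0.1648, 0.2036]
tool_rot: [3.141, -0.002, -3.132]
contact_force: [1.0, 0.0, 1.3]
opening: 0.0733
grip_force: 0.0
```

```bash
python3 - <<'E'
from h import *
import h
h.C=np.array([.4956,-.1654,.0775])
im,c,T=shot('wrist','w7.png'); report(im,c,T,(240,20,395,190))
im,c,T=shot('scene','s7.png'); report(im,c,T,(350,250,440,340))
E
```

```text
65 rad 50.8 60.3 ang 1.298
118 rad 23.5 49.1 ang 1.284
need -0.015
8 rad 54.2 59.1 ang 1.357
25 rad 22.3 46.7 ang 1.378
need 0.022
```

Both views now agree within about 0.02 rad (1 mm). Nothing is touching, so I'm handing in.

```bash
python3 -c "
from cell import workorder; print(workorder.hand_in())"
```

```text
the job is handed in; nothing more can be done
None
```

The white cup stands upright on the pan, the red zero mark is within about 1 mm of the pointer's tip by both camera views, and the job is handed in; no verdict came back.

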